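# Unstack the bar set onto its mats

## Robot

A 6-joint arm with a two-finger parallel gripper is mounted at the origin on the work surface. World frame = base frame: x ahead of the robot, y to its left, z up, the work surface at z = 0. Lengths are in mm, angles in rad, forces in N, time in s.
With the tool pointing down it reaches from about 275 to 1000 mm from the base axis. Payload 8.4 kg.
Tool frame: the origin (TCP) lies at the very end of the fingers, on their centre line; the grasp point (between the pads) lies 19 mm behind it; z points along the fingers, y is the direction in which the jaws open and shut (so a half turn about z gives the same grasp; the last joint's range is limited). The gripper opens to 85 mm and grips with 20 to 120 N. Pads are 22 mm wide; open, the fingers measure 114 mm over their backs; the gripper's body (76 mm by 85 mm) begins 54 mm behind the grasp point. The pads swing forward as they close: fully open they stand 13 mm farther back than shut.
Start: joints at [-0.002, 0.353, 1.633, -0, 1.155, -0.002], TCP at [625.002, -0, 231.281] pointing down, gripper open.
Joint ranges: [-2.63, 2.63], [-0.92, 2.1], [0.06, 2.66], [-1.3, 4.44], [0, 2.69], [-3.02, 3.02]. Speed limits (rad/s): [2.22, 2.22, 2.79, 3.14, 3.14, 3.14].

## Interface

Orientations are given as [roll, pitch, yaw] about the fixed x, y, z axes, in that order (R = Rz(yaw) Ry(pitch) Rx(roll)).
In Python, from rig import r, vision gives the robot as it stands.
- The arm moves only by the tool move_arm, never from a script. Its argument "series" is text: rows parted by semicolons, each of 7 numbers parted by spaces: the closure, from -1 (fully open) to 1 (shut), then the shift along the tool's x, y, z in units of 40 mm (1.0 is 40 mm), then the turn, a rotation vector about the tool's x, y, z in degrees. In form: grip tx ty tz ax ay az; .... A call has 1 to 20 rows; each row shifts and turns the pose as measured when the row begins, along the tool's axes as they then stand; what a row does not reach is not made up. A row lasts 1/8 s, in which the tool goes at most 62.5 mm and 10.7 degrees, less where a joint would pass 70% of its speed; a pose out of reach is approached as far as the arm can. A call is refused whole if a number of a shift passes 1 or a number of a turn 10.7, either way. A call with a gripper value outside its range is refused whole. The fingers move at their own pace and stop on an object; "grip_force" is the grip in N (left out, the last holds). Time passes only in rows, so rows that do not move let the fingers close. It gives the time, the measured TCP pose, the force and the opening at its end, in the units of the state.
- r.sense(): the state, without advancing time (a new reading comes with each control period).
- vision.grab_frame(name): name is "scene" or "side" or "wrist"; returns the picture (384x512x3 uint8, red, green, blue); there is no depth.
- vision.camera_params(name): a dict with "fx", "fy", "cx", "cy" (pixels), "position" and "rotation" of the camera in the world. Camera axes: x right, y up, looking along -z (the intrinsics and any distortion apply to the point x, -y, -z); pixel columns grow to the right and rows downward; lengths in mm; the calibration is good to about 2 mm. A picture is of the moment at which its call begins: read the wrist's pose just before it. camera_params takes no time and is no camera call; for the wrist camera it gives the pose at the moment of the call.
- r.sign_off(): hands the job in, once; it reports no verdict.
The state is a dict: "clock": time; "qpos": joint angles; "qvel": joint speeds; "joint_efforts": joint torques, N m; "eef_pos": TCP position; "tcp_rot": TCP orientation; "contact_force": force on the tool from outside, world axes, zero at the start; "wrist_torque": the same for the moment, N m; "opening": opening from 0.0 (shut) to 1.0 (fully open).
Only numpy, scipy, OpenCV 4.12 (cv2) and the standard library are available. Lean on these libraries where they do the work, as an engineer would, in place of code of your own. Each camera call takes 0.05 s, during which the arm holds its last target. There are 200 camera calls.

## Task

The bar pieces were put away in one stack: take it apart and set each piece by itself, upright and in the middle of its own cork mat. The tall narrow steel measure goes on the small round mat, the short wide steel measure on the square mat, the white dish on the large round mat, and the wooden board on the oblong mat, lying along it. Set the pieces down rather than dropping them, and leave the blue highball and the toothpick dispenser where they stand.

Things in the scene. Friction and masses are not known exactly. Their poses are not given: they have to be found in the camera images.
- board: Loose dark wooden garnish board, the bottom of the stack, 150 (its x) by 64 (its y) by 22 mm high, about 0.16 kg, lying on the glass table top (z = 0) to the left or right side, its x axis within 35 degrees of world x. Origin: centre of its underside, z up. It can be gripped across its 64 mm width.
- dish: Loose white ceramic round dish, 64 mm outside diameter (foot 56 mm), 20 mm high, wall 5 mm, floor 6 mm thick, about 0.11 kg. At the start it stands on the board, up to 25 mm from the board's middle along the board. Origin: centre of its underside, z up. Can be gripped across its outside.
- wide_measure: Loose short wide steel spirit measure: open straight-sided cup, 48 mm outside diameter, 40 mm high, wall 4 mm, floor 4 mm, about 0.10 kg. At the start it stands in the dish on the dish's floor (3 mm play all round), so its top 26 mm show above the dish's rim. Origin: centre of its underside, z up.
- tall_measure: Loose tall narrow steel spirit measure: open straight-sided cup, 34 mm outside diameter, 70 mm high, wall 3 mm, floor 4 mm, about 0.09 kg. At the start it stands inside the wide measure on its floor (3 mm play all round), the top of the stack, 34 mm of it showing above the wide measure's rim. Origin: centre of its underside, z up.
- small_round_mat: Fixed round cork mat with a brass edge, 62 mm diameter, 6 mm thick, on the table top. Place of the tall narrow measure. Origin: centre of its underside (the mat's top is 6 mm higher), z up.
- square_mat: Fixed square cork mat with a brass edge, 80 by 80 mm, 6 mm thick, on the table top. Place of the short wide measure. Origin: centre of its underside, z up.
- large_round_mat: Fixed round cork mat with a brass edge, 100 mm diameter, 6 mm thick, on the table top. Place of the white dish. Origin: centre of its underside, z up.
- oblong_mat: Fixed oblong cork mat with a brass edge, 180 (its x) by 96 (its y) mm, 6 mm thick, on the table top on the other side from the stack, its x axis within 35 degrees of world x. Place of the board, which must lie along it, either end first. Origin: centre of its underside, z up.
- highball: Loose blue glass highball, 72 mm diameter at the rim, 140 mm high, standing beyond the mats. Not part of the job: leave it where it stands. Origin: centre of its underside.
- dispenser: Loose steel push-top toothpick dispenser, 72 mm diameter at the foot, 111 mm high, standing beyond the mats. Not part of the job: leave it where it stands. Origin: centre of its underside.

How it is judged:
By the outcome, as a careful person would: the job done as asked, in the order asked, and still so for the second after the job is handed in, with the robot touching nothing.
It also fails if it takes over 115 s, if anything falls off the work surface, if the arm or the gripper's body presses on something with over 40 N, if the wrist force passes 120 N, or if a joint passes its speed limit or range.

## Working session

There is one attempt and no reset: what is moved stays moved. The work goes in short steps, Python scripts to look and compute and a tool call to move; the robot and the scene stay as the last step left them, time stands still between calls to the robot, and variables do not carry over. Pictures are saved under pics/ and viewed, about 12 in all and at most 16, crops included, and the job is handed in when it is done.

Besides the shell and the picture viewer there is one more tool, called as a command line: name --argument value ..., lists and objects as JSON in quotes. move_arm: Moves the arm, as the interface text tells. Its arguments: {"type":"object","properties":{"series":{"type":"string"},"grip_force":{"type":"number"}},"required":["series"]}

```bash
ls; mkdir -p pics
python3 - <<'E'
from rig import r, vision
import cv2, numpy as np
print(r.sense())
ims=[]
for n in ["scene","side","wrist"]:
    p=vision.camera_params(n); print(n,p)
    im=vision.grab_frame(n)[:,:,::-1]; cv2.imwrite(f"pics/{n}0.png",im); ims.append(im)
cv2.imwrite("pics/a.png",cv2.resize(ims[0],(800,600)))
E
```

```text
pics
{'clock': 0.0, 'qpos': array([-2.42339579e-03,  3.53660857e-01,  1.63413782e+00, -1.27969330e-05,
        1.15521619e+00, -2.39367611e-03]), 'qvel': array([-0.00012729, -0.00087904, -0.00046142, -0.00111129, -0.00058722,
        0.00042345]), 'joint_efforts': array([-2.03471049e-03, -6.05236173e+01, -3.42063046e+01, -2.62302356e-04,
        9.48130677e-03,  3.61521288e-06]), 'eef_pos': array([ 6.24515247e+02, -1.74584114e-02,  2.30552175e+02]), 'tcp_rot': array([-3.14017041e+00,  8.29597015e-06,  1.57077179e+00]), 'contact_force': array([ 0.07886004,  0.15597642, -0.38201784]), 'wrist_torque': array([ 0.01143075, -0.01025227,  0.03490796]), 'opening': 1.0017002378242792}
scene {'fx': 378.0377798390323, 'fy': 378.0377798390323, 'cx': 261.64885378436543, 'cy': 191.06854224626062, 'position': array([ 951.77571307, -373.63286094,  745.20495268]), 'rotation': array([ 0.6358691 , -0.00844532,  0.73673293])}
side {'fx': 378.6872325189548, 'fy': 378.6872325189548, 'cx': 254.4112218470474, 'cy': 188.511833117572, 'position': array([248.182477  , 641.81130848, 727.2556545 ]), 'rotation': array([ 0.83494426,  0.01582889, -2.64474265])}
wrist {'fx': 323.77009200162735, 'fy': 323.77009200162735, 'cx': 255.45664898077825, 'cy': 187.92225372763866, 'position': array([624.59251255,  65.81276443, 373.52312965]), 'rotation': array([-0.26560539,  0.00181547,  0.00068158])}
```

View pics/a.png

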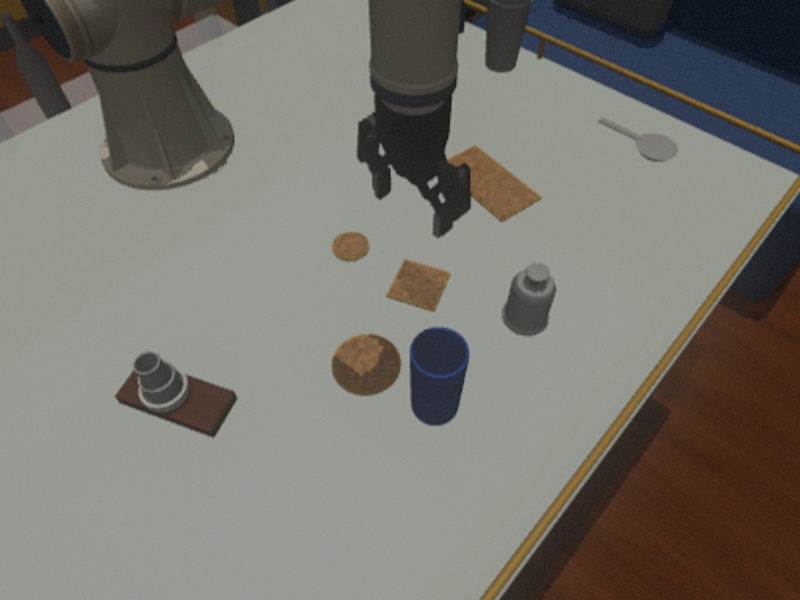

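View pics/side0.png

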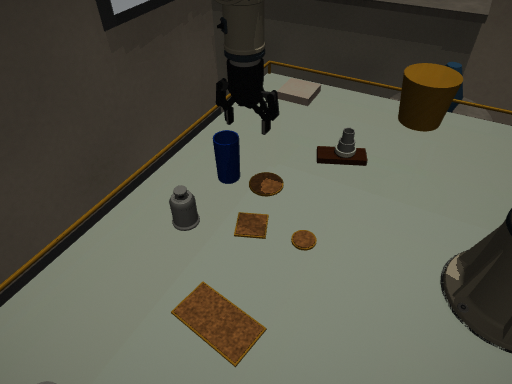

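View pics/wrist0.png

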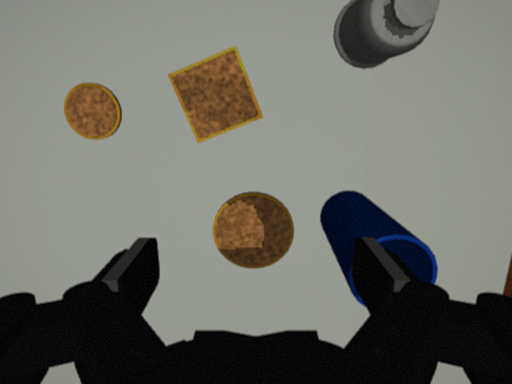

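The scene view (scaled) shows the stack on the board at (160,385), and mats: small round (350,246), square (419,285), large round (366,363), oblong (497,183). Both loose bystanders are beyond the mats. The wrist view has small round (92,110), square (215,93) and large round (253,230).

```bash
cat > h.py <<'E'
import cv2, numpy as np
from scipy.spatial.transform import Rotation as Ro
from rig import r, vision
def rpy(v): return Ro.from_euler("xyz",v).as_matrix()
def grab(n,save=None):
    p=vision.camera_params(n); im=vision.grab_frame(n)
    if save: cv2.imwrite(f"pics/{save}.png",im[:,:,::-1])
    return im,p
def cast(p,uv,z):
    uv=np.atleast_2d(uv).astype(float)
    d=np.c_[(uv[:,0]-p["cx"])/p["fx"],-(uv[:,1]-p["cy"])/p["fy"],-np.ones(len(uv))]@rpy(p["rotation"]).T
    c=p["position"]; return c+d*((z-c[2])/d[:,2])[:,None]
def proj(p,X):
    c=(np.atleast_2d(X)-p["position"])@rpy(p["rotation"])
    return np.c_[p["cx"]-p["fx"]*c[:,0]/c[:,2],p["cy"]+p["fy"]*c[:,1]/c[:,2]]
def blobs(mask,amin=60):
    m=cv2.morphologyEx(mask.astype(np.uint8),cv2.MORPH_CLOSE,np.ones((3,3)))
    cs,_=cv2.findContours(m,cv2.RETR_EXTERNAL,cv2.CHAIN_APPROX_NONE)
    return [c[:,0,:] for c in cs if cv2.contourArea(c)>amin]
def rect(P):
    (c,(w,h),a)=cv2.minAreaRect(P[:,:2].astype(np.float32))
    if w<h: w,h,a=h,w,a+90
    return np.round([*c,w,h,(a+90)%180-90],1)
def hsv(im): return cv2.cvtColor(im,cv2.COLOR_RGB2HSV)
E
python3 - <<'E'
from h import *
for n in ["scene","side","wrist"]:
    im=cv2.imread(f"pics/{n}0.png")[:,:,::-1]; p=vision.camera_params(n); H=hsv(np.ascontiguousarray(im))
    print(n)
    for nm,m,z in [("cork/wood",(H[...,0]<25)&(H[...,1]>90),6)]:
        for c in blobs(m):
            print(c.mean(0).round(),"z6",rect(cast(p,c,6)),"z22",rect(cast(p,c,22)),im[tuple(c.mean(0).astype(int)[::-1])])
E
```

```text
scene
[128. 258.] z6 [ 496.9 -291.3   68.2   63.2   23.8] z22 [ 506.7 -293.1   66.7   61.8   23.8] [75 59 48]
[ 84. 250.] z6 [ 410.3 -347.6   57.5   28.8  -23.1] z22 [ 422.  -348.1   56.3   28.2  -23.1] [74 57 48]
[234. 233.] z6 [621.3 -92.9  98.2  94.9 -47.2] z22 [628.4 -99.   96.1  92.9 -47.2] [119  91  66]
[268. 182.] z6 [581.3  66.6  79.7  78.7 -68.4] z22 [589.3  57.1  78.   77.  -68.4] [120  92  66]
[224. 157.] z6 [444.3  49.2  59.1  57.5 -45.4] z22 [455.3  40.   57.8  56.2 -45.4] [118  91  66]
[425. 287.] z6 [1066.1  254.1  952.7  268.7  -89.9] z22 [1063.7  240.5  932.1  262.8  -89.9] [76 45 31]
[314. 116.] z6 [515.  330.2 181.   96.5 -10.4] z22 [524.4 315.  177.1  94.4 -10.4] [129  99  67]
[ 7. 51.] z6 [-426.8  -94.2  241.    62.5  -25.5] z22 [-397.  -100.3  235.8   61.1  -25.5] [69 41 30]
[37. 38.] z6 [-431.4    6.   212.4   71.2   -9.1] z22 [-401.5   -2.3  207.8   69.7   -9.1] [68 40 26]
[419.  55.] z6 [5.783e+02 7.746e+02 6.543e+02 9.100e+01 1.000e-01] z22 [5.863e+02 7.498e+02 6.401e+02 8.910e+01 1.000e-01] [93 69 30]
[117.  14.] z6 [-347.5  276.4   61.4   45.7   77.3] z22 
[... 886 characters left out ...]
   23.9] z22 [ 480.9 -743.7  897.5  529.4   23.9] [67 46  9]
wrist
[373. 282.] z6 [ 771.6 -158.2   46.6   28.3  -27.8] z22 [ 765.2 -148.5   44.6   27.   -27.8] [4 4 6]
[506. 291.] z6 [ 950.2 -163.2   75.5   21.6   84.2] z22 [ 936.  -153.2   72.3   20.7   84.2] [62 29 16]
[147. 262.] z6 [ 4.866e+02 -1.301e+02  2.730e+01  1.520e+01  1.000e-01] z22 [ 4.926e+02 -1.216e+02  2.610e+01  1.460e+01  1.000e-01] [4 3 4]
[253. 230.] z6 [621.  -88.9  98.3  97.7 -53.2] z22 [621.2 -82.1  94.   93.5 -53.2] [133  91  52]
[ 92. 111.] z6 [443.4  53.4  61.6  60.8  -8.8] z22 [451.3  54.   59.   58.2  -8.8] [136  93  52]
[216.  93.] z6 [580.8  70.   79.6  79.4  21.5] z22 [582.7  69.8  76.2  75.9  21.5] [97 66 37]
```

move_arm --series "-1 -0.95 -0.515 0 0 0 0; -1 -0.95 -0.515 0 0 0 0; -1 -0.95 -0.515 0 0 0 0; -1 -0.95 -0.515 0 0 0 0; -1 -0.95 -0.515 0 0 0 0; -1 -0.95 -0.515 0 0 0 0; -1 -0.95 -0.515 0 0 0 0; -1 -0.95 -0.515 0 0 0 0; -1 0 0 0 0 0 -7.5; -1 0 0 0 0 0 -7.5; -1 0 0 0 0 0 -7.5; -1 0 0 0 0 0 0; -1 0 0 0 0 0 0"

```text
clock: 1.78
eef_pos: [452.9, -313.1, 228.1]
tcp_rot: [-3.138, -0.003, 1.971]
contact_force: [-0.0, 0.9, -0.8]
opening: 1.001
```

Run:
```python
from h import *
im,p=grab("wrist","w1"); print(p["position"],p["rotation"])
cv2.imwrite("pics/w1b.png",cv2.resize(im[:,:,::-1],(768,576)))
```

```text
[ 427.45931488 -252.81019408  371.17586038] [-0.26222048  0.00402843  0.40120997]
```

View pics/w1b.png

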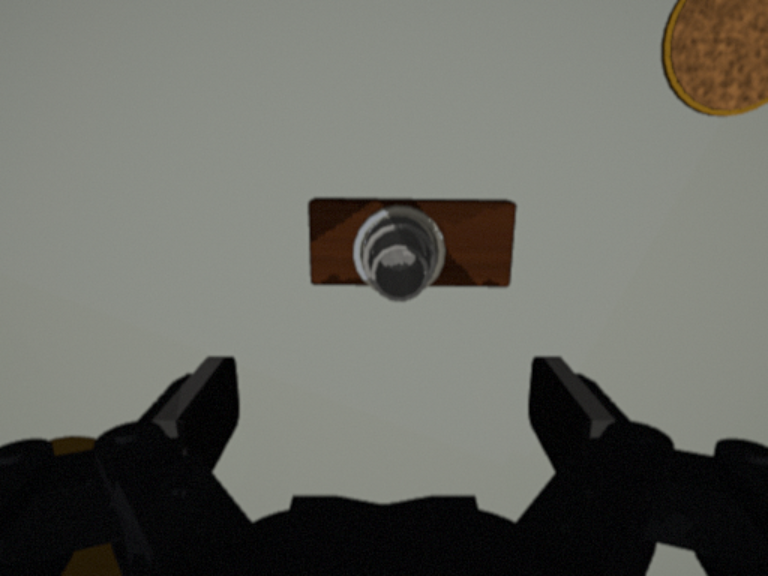

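Wrist view: tall rim centred near (400,270), the dish spans columns 353–446, and the board's corners are at (309,199), (517,202), (511,287), (311,284), all in the 1.5x picture.

```bash
cat >> h.py <<'E'
def go(x,y,z,yaw=None):
    "print tool-axis shift in units, and turn in deg. yaw = jaw direction (tool y) in world, deg"
    s=r.sense(); R=rpy(s["tcp_rot"]); d=np.array([x,y,z])-s["eef_pos"]
    j=np.degrees(np.arctan2(R[1,1],R[0,1]))
    print("tcp",s["eef_pos"].round(1),"jaw",round(j,2),"tilt",np.degrees(R[:2,2]).round(2),"shift units",(R.T@d/40).round(3), "turn az",None if yaw is None else round(-(yaw-j),2))
E
python3 - <<'E'
from h import *
p=vision.camera_params("wrist")
print("tall",cast(p,np.array([[400.5,270.5]])/1.5,102))
C=np.array([[309,199],[517,202],[511,287],[311,284]])/1.5
print("board z22",rect(cast(p,C,22)))
im=cv2.cvtColor(cv2.imread("pics/w1.png"),cv2.COLOR_BGR2RGB);H=hsv(im)
for c in blobs((H[...,0]<20)&(H[...,1]>110)&(H[...,2]>15)): print(c.mean(0).round(),rect(cast(p,c,22)),c.min(0),c.max(0))
print("dish cols at row 250:",cast(p,np.array([[353.5,250],[445.5,250]])/1.5,40))
t=cast(p,np.array([[400.5,270.5]])/1.5,102)[0]
go(t[0],t[1],110,22.5)
E
```

```text
tall [[ 461.14561573 -309.66975741  102.        ]]
board z22 [ 471.1 -305.   149.2   62.8   22.2]
[ 62. 375.] [ 322.5 -674.2   53.6   33.9   23.3] [ 41 362] [ 81 383]
[ 48. 297.] [ 282.9 -566.7   36.8   13.9   31.6] [ 34 292] [ 63 303]
[273. 157.] [ 469.6 -304.6  146.6   62.    22.2] [207 133] [342 190]
[482.  36.] [ 606.4 -111.3   77.    62.   -55.5] [447   0] [511  76]
dish cols at row 250: [[ 433.05462047 -322.1259928    40.        ]
 [ 491.77256155 -297.13240911   40.        ]]
tcp [ 452.9 -313.1  228.1] jaw 22.97 tilt [-0.27  0.08] shift units [-0.01   0.235  2.952] turn az 0.47
```

move_arm --series "-1 0 0.12 0.7 0 0 0.3; -1 0 0.12 0.7 0 0 0; -1 0 0 0.7 0 0 0; -1 0 0 0.7 0 0 0; -1 0 0 0.5 0 0 0; -1 0 0 0.3 0 0 0; -1 0 0 0 0 0 0; -1 0 0 0 0 0 0" --grip_force 30

```text
clock: 2.82
eef_pos: [463.4, -309.6, 81.5]
tcp_rot: [-3.14, -0.0, 1.955]
contact_force: [-0.0, -0.1, -0.1]
opening: 1.004
```

Run:
```python
from h import *
go(461.2,-309.8,71,22.2)
im,p=grab("wrist","w2")
```

```text
tcp [ 463.4 -309.6   81.5] jaw 22.03 tilt [-0.09 -0.04] shift units [ 0.015 -0.053  0.262] turn az -0.17
```

View pics/w2.png

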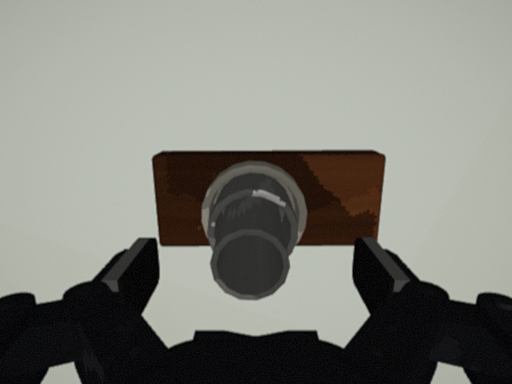

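The tall rim is centred at (250,262), about 2 mm left of the jaw midline (column 256), which matches the estimate.

move_arm --series "-1 0.015 -0.055 0.26 0 0 0; -1 0 0 0 0 0 0; 0.2 0 0 0 0 0 0; 0.6 0 0 0 0 0 0; 1 0 0 0 0 0 0; 1 0 0 0 0 0 0; 1 0 0 0 0 0 0; 1 0 0 0 0 0 0"

```text
clock: 3.88
eef_pos: [461.8, -310.5, 72.1]
tcp_rot: [-3.141, 0.002, 1.955]
contact_force: [-0.1, -0.6, 0.0]
opening: 0.374
```

move_arm --series "1 0 0 0 0 0 0; 1 0 0 -0.15 0 0 0; 1 0 0 -0.25 0 0 0; 1 0 0 -0.35 0 0 0; 1 0 0 -0.4 0 0 0; 1 0 0 -0.4 0 0 0; 1 0 0 -0.4 0 0 0; 1 0 0 -0.2 0 0 0; 1 0 0 0 0 0 0; 1 0 0 0 0 0 0"

```text
clock: 5.12
eef_pos: [462.1, -310.5, 165.5]
tcp_rot: [3.141, 0.004, 1.955]
contact_force: [-0.2, 0.6, -0.9]
opening: 0.38
```

Run:
```python
from h import *
go(443.4,53.4,130,22)
print(r.sense()["opening"])
im,p=grab("scene"); cv2.imwrite("pics/s3.png",cv2.resize(im[150:330,40:310,::-1],(810*98//100,540*98//100)))
```

```text
tcp [ 462.1 -310.5  165.5] jaw 22.02 tilt [ 0.15 -0.2 ] shift units [8.611 2.977 0.855] turn az 0.02
0.3799184092350666
```

View pics/s3.png

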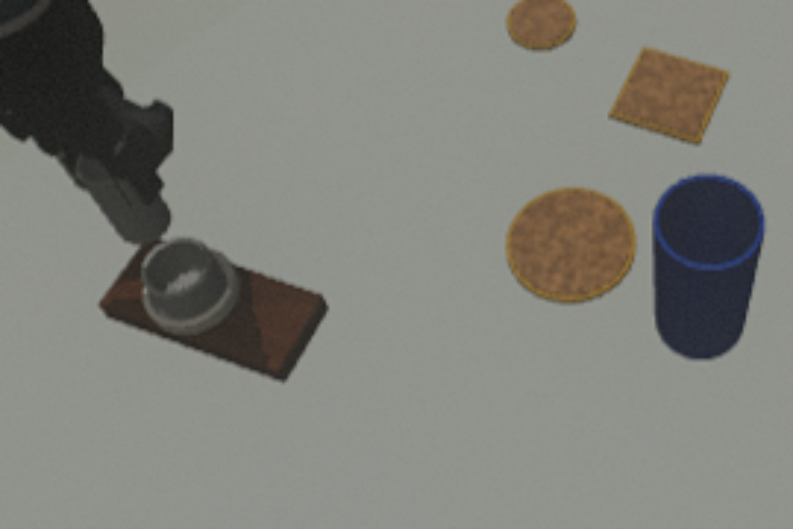

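The tall measure is in the gripper and clear. The wide measure still stands in the dish on the board.

move_arm --series "1 0.4 0.14 0 0 0 0; 1 0.84 0.29 0 0 0 0; 1 0.84 0.29 0 0 0 0; 1 0.84 0.29 0 0 0 0; 1 0.84 0.29 0 0 0 0; 1 0.84 0.29 0 0 0 0; 1 0.84 0.29 0 0 0 0; 1 0.84 0.29 0 0 0 0; 1 0.84 0.29 0 0 0 0; 1 0.84 0.29 0 0 0 0; 1 0.42 0.14 0.3 0 0 0; 1 0 0 0.4 0 0 0; 1 0 0 0 0 0 0; 1 0 0 0 0 0 0"

```text
clock: 6.92
eef_pos: [432.4, 65.4, 131.2]
tcp_rot: [-3.134, -0.005, 1.956]
contact_force: [0.3, 0.2, -1.1]
opening: 0.382
```

Run:
```python
from h import *
go(443.4,53.4,80,22)
im,p=grab("wrist","w4")
```

```text
tcp [432.4  65.4 131.2] jaw 22.09 tilt [-0.52  0.09] shift units [-0.387  0.153  1.277] turn az 0.09
```

View pics/w4.png

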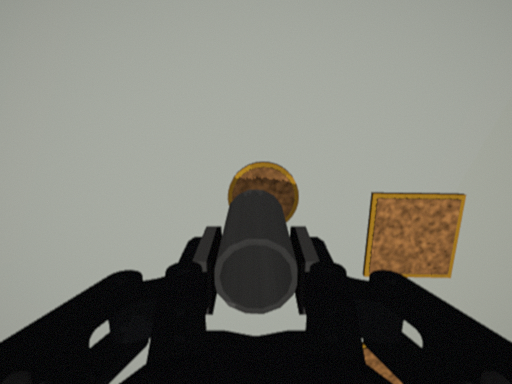

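The held cup's rim is at (256,275), pads either side; the small mat is centred near (263,196), partly hidden.

Run:
```python
from h import *
p=vision.camera_params("wrist"); s=r.sense(); R=rpy(s["tcp_rot"])
c=cast(p,[[256.5,276]],s["eef_pos"][2]+30)[0]
print("rim in tool frame",R.T@(c-s["eef_pos"]))
# mat check
H=hsv(cv2.cvtColor(cv2.imread("pics/w4.png"),cv2.COLOR_BGR2RGB))
b=[c for c in blobs((H[...,0]<25)&(H[...,1]>90)) if 225<c[:,0].mean()<300 and c[:,1].mean()<230][0]
P=cast(p,b,6); top=P[b[:,1]<205]  # visible arc
A=np.c_[2*top[:,:2],np.ones(len(top))]; k=np.linalg.lstsq(A,(top[:,:2]**2).sum(1),rcond=None)[0]
print("mat circle",k[:2],np.sqrt(k[2]+k[0]**2+k[1]**2))
```

```text
rim in tool frame [-3.97637770e-01 -1.24548124e-02 -3.00031594e+01]
mat circle [439.61267447  59.96872034] 24.12934940956843
```

move_arm --series "1 -0.2 0.08 0.3 0 0 0; 1 -0.19 0.07 0.5 0 0 0; 1 0 0 0.5 0 0 0; 1 0 0 0.4 0 0 0; 1 0 0 0 0 0 0; 1 0 0 0 0 0 0"

```text
clock: 7.72
eef_pos: [446.7, 50.1, 60.8]
tcp_rot: [-3.138, -0.004, 1.953]
contact_force: [0.3, 0.2, -0.3]
opening: 0.375
```

Run:
```python
from h import *
go(443.4,53.4,46.5,22); print(r.sense()["contact_force"])
```

```text
tcp [446.7  50.1  60.8] jaw 21.9 tilt [-0.29  0.1 ] shift units [ 0.107 -0.044  0.357] turn az -0.1
[ 0.30574544  0.19619706 -0.29634488]
```

move_arm --series "1 0.09 -0.036 0.15 0 0 0; 1 0 0 0 0 0 0; 1 0 0 0.12 0 0 0; 1 0 0 0.05 0 0 0; 1 0 0 0 0 0 0; 1 0 0 0 0 0 0"

```text
clock: 8.48
eef_pos: [444.9, 53.2, 48.5]
tcp_rot: [-3.14, -0.003, 1.953]
contact_force: [0.1, 0.5, -0.7]
opening: 0.37
```

Run:
```python
from h import *
go(443.4,53.4,46.1,22); print(r.sense()["contact_force"])
```

```text
tcp [444.9  53.2  48.5] jaw 21.9 tilt [-0.13  0.12] shift units [ 0.019 -0.033  0.06 ] turn az -0.1
[ 0.10902475  0.52726771 -0.72929964]
```

move_arm --series "1 0.015 -0.03 0.03 0 0 0; 1 0 0 0 0 0 0; 1 0 0 0.03 0 0 0; 1 0 0 0.02 0 0 0; 1 0 0 0 0 0 0; 1 0 0 0 0 0 0"

```text
clock: 9.22
eef_pos: [443.8, 53.3, 46.1]
tcp_rot: [-3.141, -0.003, 1.953]
contact_force: [0.2, -0.6, -0.4]
opening: 0.375
```

move_arm --series "1 0 0 0.02 0 0 0; 1 0 0 0.02 0 0 0; 1 0 0 0 0 0 0"

```text
clock: 9.6
eef_pos: [443.9, 53.4, 46.1]
tcp_rot: [-3.141, -0.003, 1.953]
contact_force: [-0.4, 0.2, -1.3]
opening: 0.379
```

move_arm --series "0.1 0 0 0 0 0 0; 0 0 0 0 0 0 0; -0.2 0 0 0 0 0 0; -1 0 0 0 0 0 0; -1 0 0 0 0 0 0; -1 0 0 0 0 0 0; -1 0 0 -0.4 0 0 0; -1 0 0 -0.8 0 0 0; -1 0 0 -0.8 0 0 0; -1 0 0 -0.6 0 0 0; -1 0 0 0 0 0 0; -1 0 0 0 0 0 0"

```text
clock: 11.1
eef_pos: [443.2, 53.0, 151.7]
tcp_rot: [-3.139, -0.003, 1.953]
contact_force: [0.3, -0.5, -0.9]
opening: 0.995
```

Run:
```python
from h import *
im,p=grab("wrist","w5")
go(461,-310,165,22.2)
```

```text
tcp [443.2  53.  151.6] jaw 21.9 tilt [-0.23  0.11] shift units [-8.586 -2.974 -0.354] turn az -0.3
```

View pics/w5.png

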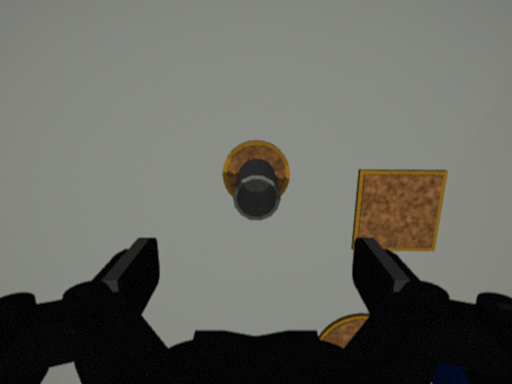

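The tall measure stands upright: rim at (257,197), mat ring around (256,174). I'm returning for the wide measure and will compute the offset from this image.

move_arm --series "-1 -0.4 -0.14 0 0 0 0; -1 -0.8 -0.277 0 0 0 0; -1 -0.8 -0.277 0 0 0 0; -1 -0.8 -0.277 0 0 0 0; -1 -0.8 -0.277 0 0 0 0; -1 -0.8 -0.277 0 0 0 0; -1 -0.8 -0.277 0 0 0 0; -1 -0.8 -0.277 0 0 0 0; -1 -0.8 -0.277 0 0 0 0; -1 -0.8 -0.277 0 0 0 0; -1 -0.4 -0.14 0 0 0 0; -1 0 0 0 0 0 0; -1 0 0 0 0 0 0; -1 0 0 0 0 0 0"

```text
clock: 12.9
eef_pos: [453.0, -291.0, 135.4]
tcp_rot: [-3.122, -0.02, 1.955]
contact_force: [-0.5, -0.2, 0.2]
opening: 0.999
```

Run:
```python
from h import *
im,p=grab("wrist","w6")
go(461,-310,80,22.2)
```

```text
tcp [ 453.  -291.   135.4] jaw 22.04 tilt [-1.47  0.61] shift units [-0.542  0.036  1.375] turn az -0.16
```

View pics/w6.png

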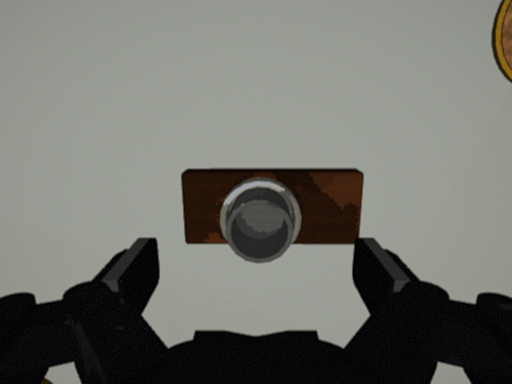

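The wide rim is centred at (260,230) and the dish at (261,216); the board is undisturbed. The tool has picked up 1.5° of tilt, which I'll take out.

```bash
sed -i 's/^def go/def go/; $a\    j=np.radians(j if yaw is None else yaw); T=np.array([[-np.sin(j),np.cos(j),0],[np.cos(j),np.sin(j),0],[0,0,-1]]).T\n    print("full turn deg",np.degrees(Ro.from_matrix(R.T@T).as_rotvec()).round(2))' h.py
python3 - <<'E'
from h import *
p=vision.camera_params("wrist"); print("wide",cast(p,[[260,230.5]],68),"dish",cast(p,[[261,217]],42))
go(461,-310,80,22.2)
E
sed -n 28,40p h.py
```

```text
wide [[ 461.99700063 -309.55698036   68.        ]] dish [[ 462.23180918 -308.53241519   42.        ]]
tcp [ 453.  -291.   135.4] jaw 22.04 tilt [-1.47  0.61] shift units [-0.542  0.036  1.375] turn az -0.16
full turn deg [-1.13 -1.12 -0.17]
    j=np.degrees(np.arctan2(R[1,1],R[0,1]))
    print("tcp",s["eef_pos"].round(1),"jaw",round(j,2),"tilt",np.degrees(R[:2,2]).round(2),"shift units",(R.T@d/40).round(3), "turn az",None if yaw is None else round(-(yaw-j),2))
    j=np.radians(j if yaw is None else yaw); T=np.array([[-np.sin(j),np.cos(j),0],[np.cos(j),np.sin(j),0],[0,0,-1]]).T
    print("full turn deg",np.degrees(Ro.from_matrix(R.T@T).as_rotvec()).round(2))
```

move_arm --series "-1 -0.25 0.03 0.3 -1 -1 0; -1 -0.22 0.02 0.4 0 0 0; -1 0 0 0.4 0 0 0; -1 0 0 0 0 0 0; -1 0 0 0 0 0 0"

```text
clock: 13.58
eef_pos: [462.2, -306.0, 89.3]
tcp_rot: [-3.139, -0.003, 1.958]
contact_force: [0.7, -0.3, -0.1]
opening: 1.0
```

Run:
```python
from h import *
go(462,-309.3,44,22.2)
```

```text
tcp [ 462.2 -306.    89.3] jaw 22.16 tilt [-0.2  0.1] shift units [-0.078 -0.032  1.131] turn az -0.04
full turn deg [-0.15 -0.16 -0.04]
```

move_arm --series "-1 -0.07 -0.03 0.4 -0.15 -0.15 0; -1 0 0 0.4 0 0 0; -1 0 0 0.22 0 0 0; -1 0 0 0 0 0 0; -1 0 0 0 0 0 0"

```text
clock: 14.2
eef_pos: [462.0, -309.1, 45.6]
tcp_rot: [3.141, -0.0, 1.957]
contact_force: [0.5, 0.2, 0.9]
opening: 0.997
```

Run:
```python
from h import *
go(462,-309.3,43.5,22.2)
```

```text
tcp [ 462.  -309.1   45.6] jaw 22.15 tilt [0.   0.01] shift units [-0.004 -0.001  0.053] turn az -0.05
full turn deg [ 0.01 -0.01 -0.05]
```

move_arm --series "-1 0 0 0.04 0 0 0; -1 0 0 0 0 0 0; 0 0 0 0 0 0 0; 0.3 0 0 0 0 0 0; 1 0 0 0 0 0 0; 1 0 0 0 0 0 0; 1 0 0 0 0 0 0; 1 0 0 0 0 0 0; 1 0 0 0 0 0 0"

```text
clock: 15.32
eef_pos: [462.7, -309.5, 45.4]
tcp_rot: [3.14, 0.002, 1.958]
contact_force: [-0.4, 0.4, 1.6]
opening: 0.556
```

move_arm --series "1 0 0 -0.15 0 0 0; 1 0 0 -0.25 0 0 0; 1 0 0 -0.4 0 0 0; 1 0 0 -0.5 0 0 0; 1 0 0 -0.5 0 0 0; 1 0 0 -0.5 0 0 0; 1 0 0 -0.3 0 0 0; 1 0 0 0 0 0 0; 1 0 0 0 0 0 0"

```text
clock: 16.45
eef_pos: [462.7, -309.6, 158.0]
tcp_rot: [3.139, 0.004, 1.957]
contact_force: [-0.7, 0.3, -1.4]
opening: 0.554
```

Run:
```python
from h import *
go(580.5,70,165,22)
p=vision.camera_params("scene"); print("hb, disp", cast(p,np.array([[435,408],[526,322]])/1.5625,0))
im,p=grab("wrist","w7")
```

```text
tcp [ 462.7 -309.6  158. ] jaw 22.16 tilt [ 0.25 -0.15] shift units [ 7.678  6.307 -0.188] turn az 0.16
full turn deg [0.17 0.23 0.16]
hb, disp [[739.59041453 -76.59172804   0.        ]
 [748.49055684 126.07400728   0.        ]]
```

View pics/w7.png

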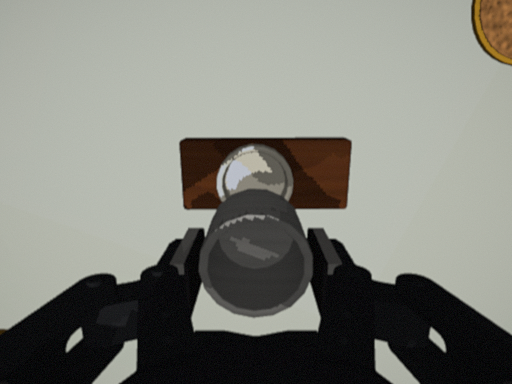

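The wide measure is held, with its rim at (256,265). The dish is alone on the board at (255,180).

move_arm --series "1 0.36 0.295 0 0 0 0; 1 0.72 0.59 0 0 0 0; 1 0.72 0.59 0 0 0 0; 1 0.72 0.59 0 0 0 0; 1 0.72 0.59 0 0 0 0; 1 0.72 0.59 0 0 0 0; 1 0.72 0.59 0 0 0 0; 1 0.72 0.59 0 0 0 0; 1 0.72 0.59 0 0 0 0; 1 0.72 0.59 0 0 0 0; 1 0.36 0.295 0 0 0 0; 1 0 0 0 0 0 0; 1 0 0 0 0 0 0; 1 0 0 0 0 0 0"

```text
clock: 18.25
eef_pos: [569.6, 66.6, 149.4]
tcp_rot: [-3.132, -0.005, 1.958]
contact_force: [-0.3, 0.1, -1.1]
opening: 0.558
```

Run:
```python
from h import *
im,p=grab("wrist","w8")
go(580.5,70,60,21.5)
H=hsv(im)
for c in blobs((H[...,0]<25)&(H[...,1]>90),300): print(c.mean(0).round(),rect(cast(p,c,6)))
s=r.sense();R=rpy(s["tcp_rot"]); c=cast(p,[[256,266]],s["eef_pos"][2]+22.6)[0]; print(R.T@(c-s["eef_pos"]))
```

```text
tcp [569.6  66.5 149.4] jaw 22.17 tilt [-0.61  0.07] shift units [-0.032  0.306  2.231] turn az 0.67
full turn deg [-0.54 -0.29  0.67]
[247. 323.] [617.6 -77.9  98.1  39.6  14.9]
[273. 168.] [580.5  70.6  79.5  79.1  21.5]
[124. 133.] [446.1  56.7  60.6  53.8 -49.6]
[ -0.03999153  -0.14834941 -22.60010084]
```

move_arm --series "1 0 0.14 0.4 -0.5 -0.3 0.6; 1 0 0.14 0.5 0 0 0; 1 0 0 0.6 0 0 0; 1 0 0 0.5 0 0 0; 1 0 0 0 0 0 0; 1 0 0 0 0 0 0"

```text
clock: 19.05
eef_pos: [580.8, 67.6, 66.0]
tcp_rot: [-3.141, 0.0, 1.944]
contact_force: [0.4, -0.2, -0.8]
opening: 0.557
```

Run:
```python
from h import *
go(580.5,70.3,23.4,21.5)
```

```text
tcp [580.8  67.6  66. ] jaw 21.36 tilt [-0.03 -0.04] shift units [0.065 0.018 1.064] turn az -0.14
full turn deg [-0.04  0.02 -0.14]
```

move_arm --series "1 0.06 0.015 0.3 0 0 0; 1 0 0 0.35 0 0 0; 1 0 0 0.2 0 0 0; 1 0 0 0 0 0 0; 1 0 0 0.04 0 0 0; 1 0 0 0 0 0 0; 1 0 0 0 0 0 0"

```text
clock: 19.92
eef_pos: [581.6, 70.4, 29.5]
tcp_rot: [3.14, 0.001, 1.944]
contact_force: [0.5, 0.9, -1.6]
opening: 0.559
```

Run:
```python
from h import *
go(580.5,70.3,23.4,21.5)
```

```text
tcp [581.6  70.4  29.5] jaw 21.36 tilt [ 0.12 -0.02] shift units [ 0.009 -0.028  0.153] turn az -0.14
full turn deg [ 0.1   0.06 -0.14]
```

move_arm --series "1 0 -0.025 0.08 0 0 0; 1 0 0 0.04 0 0 0; 1 0 0 0.03 0 0 0; 1 0 0 0 0 0 0; 1 0 0 0 0 0 0"

```text
clock: 20.55
eef_pos: [580.9, 70.0, 23.5]
tcp_rot: [3.139, 0.001, 1.944]
contact_force: [0.0, 0.5, -1.0]
opening: 0.555
```

move_arm --series "1 0 0 0.02 0 0 0; 1 0 0 0 0 0 0; -0.2 0 0 0 0 0 0; -0.3 0 0 0 0 0 0; -0.5 0 0 0 0 0 0; -1 0 0 0 0 0 0; -1 0 0 0 0 0 0; -1 0 0 0 0 0 0; -1 0 0 -0.4 0 0 0; -1 0 0 -0.8 0 0 0; -1 0 0 -0.8 0 0 0; -1 0 0 -0.8 0 0 0; -1 0 0 0 0 0 0; -1 0 0 0 0 0 0"

```text
clock: 22.3
eef_pos: [581.3, 70.1, 143.3]
tcp_rot: [3.136, 0.002, 1.944]
contact_force: [-0.3, 0.2, -0.0]
opening: 0.998
```

Run:
```python
from h import *
im,p=grab("wrist","w9")
go(462,-309,130,22.2)
```

```text
tcp [581.5  70.1 143.3] jaw 21.36 tilt [0.35 0.01] shift units [-7.738 -6.236  0.313] turn az -0.84
full turn deg [ 0.32  0.12 -0.84]
```

View pics/w9.png

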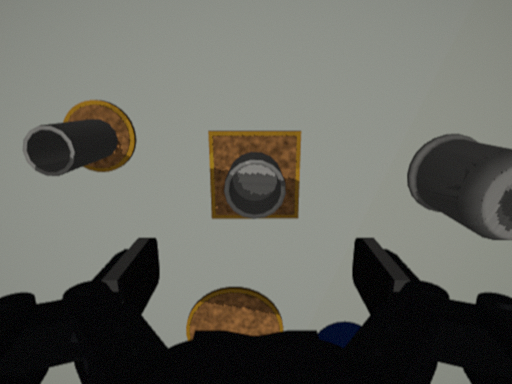

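The wide measure stands on the square mat (rim (255,187), mat centre (255,174)). The tall one is upright on its mat at top left.

move_arm --series "-1 -0.37 -0.3 0 0.3 0.1 -0.8; -1 -0.75 -0.6 0 0 0 0; -1 -0.75 -0.6 0 0 0 0; -1 -0.75 -0.6 0 0 0 0; -1 -0.75 -0.6 0 0 0 0; -1 -0.75 -0.6 0 0 0 0; -1 -0.75 -0.6 0 0 0 0; -1 -0.75 -0.6 0 0 0 0; -1 -0.75 -0.6 0 0 0 0; -1 -0.75 -0.6 0 0 0 0; -1 -0.37 -0.3 0 0 0 0; -1 0 0 0 0 0 0; -1 0 0 0 0 0 0; -1 0 0 0 0 0 0"

```text
clock: 24.1
eef_pos: [462.9, -304.6, 131.7]
tcp_rot: [-3.127, -0.014, 1.96]
contact_force: [-0.5, -0.1, 0.3]
opening: 0.996
```

Run:
```python
from h import *
im,p=grab("wrist","w10")
go(462.5,-309,60,22.2)
H=hsv(im); g=(H[...,1]<60)&(H[...,2]>70)
# dish: non-wood blob inside the board's bounding box
for c in blobs((H[...,0]<20)&(H[...,1]>110)&(H[...,2]>15),300): print(c.mean(0).round(),c.min(0),c.max(0),rect(cast(p,c,22)))
cv2.imwrite("pics/w10b.png",cv2.resize(im[100:300,130:390,::-1],(780,600)))
```

```text
tcp [ 462.9 -304.6  131.8] jaw 22.34 tilt [-1.05  0.41] shift units [-0.122 -0.027  1.793] turn az 0.14
full turn deg [-0.81 -0.77  0.13]
[264. 182.] [174 150] [359 226] [ 469.6 -304.2  146.6   62.9   22.3]
```

View pics/w10b.png

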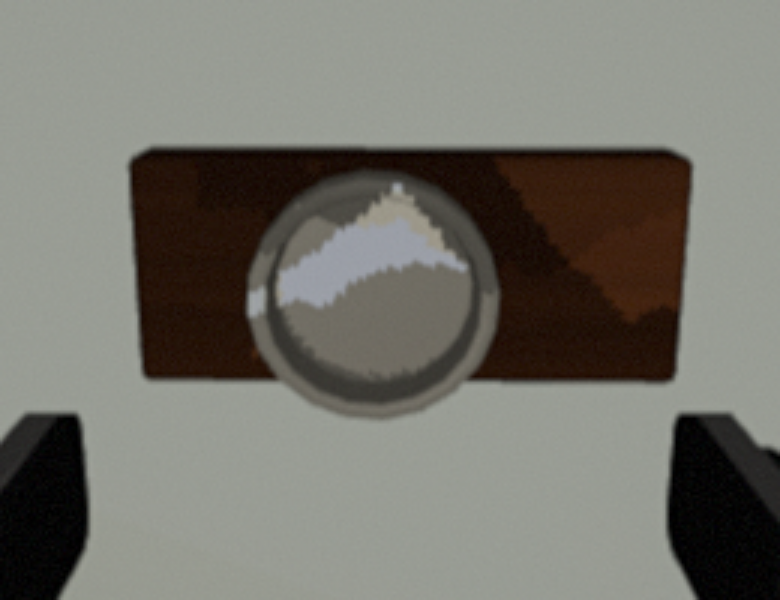

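The dish rim is centred at crop (373,293), which is pixel (254.3,197.7); the board is undisturbed.

Run:
```python
from h import *
p=vision.camera_params("wrist"); d=cast(p,[[254.3,197.5]],42)[0]; print("dish",d)
go(d[0],d[1],60,22.2)
```

```text
dish [ 461.89117971 -308.85565212   42.        ]
tcp [ 462.9 -304.6  131.8] jaw 22.34 tilt [-1.05  0.41] shift units [-0.113 -0.039  1.793] turn az 0.14
full turn deg [-0.81 -0.77  0.13]
```

move_arm --series "-1 -0.06 -0.03 0.5 -0.8 -0.8 0.1; -1 0 0 0.6 0 0 0; -1 0 0 0.5 0 0 0; -1 0 0 0.4 0 0 0; -1 0 0 0 0 0 0; -1 0 0 0 0 0 0"

```text
clock: 24.9
eef_pos: [465.2, -304.5, 51.0]
tcp_rot: [3.139, 0.003, 1.964]
contact_force: [0.5, 0.3, -0.1]
opening: 0.997
```

Run:
```python
from h import *
go(461.9,-309,20.5,22.2)
```

```text
tcp [ 465.2 -304.5   51. ] jaw 22.52 tilt [ 0.18 -0.11] shift units [-0.07  -0.121  0.764] turn az 0.32
full turn deg [0.12 0.17 0.32]
```

move_arm --series "-1 -0.07 -0.12 0 0.1 0.1 0.3; -1 0 0 0.3 0 0 0; -1 0 0 0.25 0 0 0; -1 0 0 0.1 0 0 0; -1 0 0 0 0 0 0; -1 0 0 0 0 0 0"

```text
clock: 25.65
eef_pos: [462.3, -309.9, 24.4]
tcp_rot: [3.14, 0.003, 1.958]
contact_force: [0.3, -0.1, -0.1]
opening: 0.997
```

Run:
```python
from h import *
go(461.9,-309,20.5,22.2)
```

```text
tcp [ 462.3 -309.9   24.4] jaw 22.17 tilt [ 0.13 -0.12] shift units [ 0.025 -0.001  0.097] turn az -0.03
full turn deg [ 0.08  0.16 -0.03]
```

move_arm --series "-1 0.025 0 0.08 0 0 0; -1 0 0 0 0 0 0; -0.6 0 0 0 0 0 0; -0.5 0 0 0 0 0 0; 0 0 0 0 0 0 0; 1 0 0 0 0 0 0; 1 0 0 0 0 0 0; 1 0 0 0 0 0 0; 1 0 0 0 0 0 0" --grip_force 30

```text
clock: 26.78
eef_pos: [462.2, -309.1, 21.9]
tcp_rot: [3.14, 0.004, 1.958]
contact_force: [-0.0, 0.7, 1.5]
opening: 0.731
```

move_arm --series "1 0 0 -0.1 0 0 0; 1 0 0 -0.2 0 0 0; 1 0 0 -0.4 0 0 0; 1 0 0 -0.5 0 0 0; 1 0 0 -0.5 0 0 0; 1 0 0 -0.3 0 0 0; 1 0 0 0 0 0 0; 1 0 0 0 0 0 0"

```text
clock: 27.78
eef_pos: [462.2, -309.0, 108.3]
tcp_rot: [3.139, 0.005, 1.958]
contact_force: [-1.0, 1.0, -2.6]
opening: 0.73
```

Run:
```python
from h import *
im,p=grab("wrist","w11")
go(621,-89,110,22)
```

```text
tcp [ 462.2 -309.   108.2] jaw 22.19 tilt [ 0.26 -0.21] shift units [ 3.594  5.753 -0.048] turn az 0.19
full turn deg [0.17 0.29 0.18]
```

View pics/w11.png

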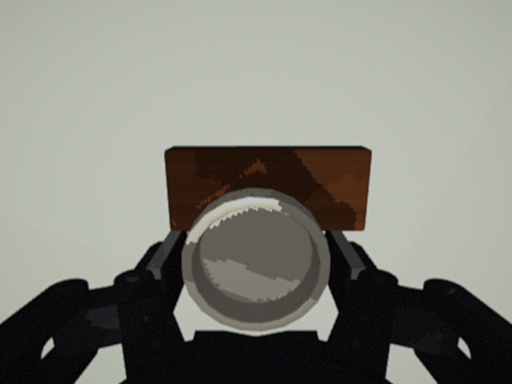

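The dish is held level between the pads, rim centred at (256,259), with the bare board behind it.

move_arm --series "1 0.245 0.39 0 0 0 0; 1 0.49 0.78 0 0 0 0; 1 0.49 0.78 0 0 0 0; 1 0.49 0.78 0 0 0 0; 1 0.49 0.78 0 0 0 0; 1 0.49 0.78 0 0 0 0; 1 0.49 0.78 0 0 0 0; 1 0.2 0.3 0 0 0 0; 1 0 0 0 0 0 0; 1 0 0 0 0 0 -10; 1 0 0 0 0 0 -10; 1 0 0 0 0 0 -10; 1 0 0 0 0 0 -10; 1 0 0 0 0 0 0; 1 0 0 0 0 0 0"

```text
clock: 29.7
eef_pos: [608.5, -93.5, 100.1]
tcp_rot: [-3.137, -0.009, 2.668]
contact_force: [-0.0, 0.3, -1.0]
opening: 0.731
```

Run:
```python
from h import *
im,p=grab("wrist","w12")
go(621,-89,30)
H=hsv(im)
for c in blobs((H[...,0]<25)&(H[...,1]>90),300): print(c.mean(0).round(),rect(cast(p,c,6)))
s=r.sense();R=rpy(s["tcp_rot"]); c=cast(p,[[256,259]],s["eef_pos"][2]+20)[0]; print("dish in tool",R.T@(c-s["eef_pos"]))
```

```text
tcp [608.5 -93.5 100.1] jaw 62.92 tilt [-0.57 -0.03] shift units [-0.241  0.25   1.748] turn az None
full turn deg [-0.28 -0.49 -0.  ]
[  7. 197.] [ 530.7 -263.8   50.7   21.   -38.4]
[272. 181.] [606.7 -78.4  99.   63.3  50.8]
[434.  58.] [582.   65.1  80.1  72.   21.6]
dish in tool [  2.11448164  -0.43623508 -19.98058137]
```

move_arm --series "1 -0.12 0.13 0.3 -0.3 -0.5 0; 1 -0.12 0.13 0.4 0 0 0; 1 0 0 0.4 0 0 0; 1 0 0 0.35 0 0 0; 1 0 0 0 0 0 0; 1 0 0 0 0 0 0"

```text
clock: 30.5
eef_pos: [621.7, -88.0, 36.1]
tcp_rot: [-3.141, -0.002, 2.665]
contact_force: [0.5, -0.6, -0.5]
opening: 0.732
```

Run:
```python
from h import *
go(622,-89.5,6)
```

```text
tcp [621.7 -88.   36.1] jaw 62.71 tilt [-0.1   0.04] shift units [-0.025 -0.029  0.752] turn az None
full turn deg [-0.01 -0.1  -0.  ]
```

move_arm --series "1 -0.025 -0.028 0.25 0 0 0; 1 0 0 0.2 0 0 0; 1 0 0 0.1 0 0 0; 1 0 0 0 0 0 0; 1 0 0 0 0 0 0"

```text
clock: 31.12
eef_pos: [622.7, -89.8, 13.6]
tcp_rot: [3.141, -0.0, 2.665]
contact_force: [-0.6, -0.2, -0.7]
opening: 0.732
```

Run:
```python
from h import *
go(622,-89.5,6)
```

```text
tcp [622.7 -89.8  13.6] jaw 62.69 tilt [0.   0.02] shift units [ 0.02  -0.002  0.191] turn az None
full turn deg [ 0.02 -0.    0.  ]
```

move_arm --series "1 0.01 0 0.1 0 0 0; 1 0 0 0.05 0 0 0; 1 0 0 0.03 0 0 0; 1 0 0 0 0 0 0; 1 0 0 0 0 0 0"

```text
clock: 31.75
eef_pos: [622.7, -89.6, 6.4]
tcp_rot: [3.141, 0.001, 2.665]
contact_force: [-0.5, 0.4, -1.1]
opening: 0.728
```

move_arm --series "1 0 0 0.02 0 0 0; 1 0 0 0 0 0 0; -0.5 0 0 0 0 0 0; -0.7 0 0 0 0 0 0; -0.85 0 0 0 0 0 0; -1 0 0 0 0 0 0; -1 0 0 0 0 0 0; -1 0 0 -0.3 0 0 0; -1 0 0 -0.6 0 0 0; -1 0 0 -0.8 0 0 0; -1 0 0 -0.6 0 0 0; -1 0 0 -0.6 0 0 0; -1 0 0 0 0 0 0; -1 0 0 0 0 0 0"

```text
clock: 33.5
eef_pos: [623.2, -89.7, 129.5]
tcp_rot: [3.14, 0.004, 2.665]
contact_force: [-0.6, 0.6, -0.2]
opening: 0.998
```

Run:
```python
from h import *
im,p=grab("wrist","w13")
go(471,-305,100,112.2); print(r.sense()["qpos"].round(2))
```

```text
tcp [623.4 -89.8 129.5] jaw 62.7 tilt [ 0.23 -0.01] shift units [ 0.92  -6.529  0.723] turn az -49.5
full turn deg [ -0.     0.24 -49.5 ]
[-0.15  0.47  1.71  0.    0.96 -1.24]
```

View pics/w13.png

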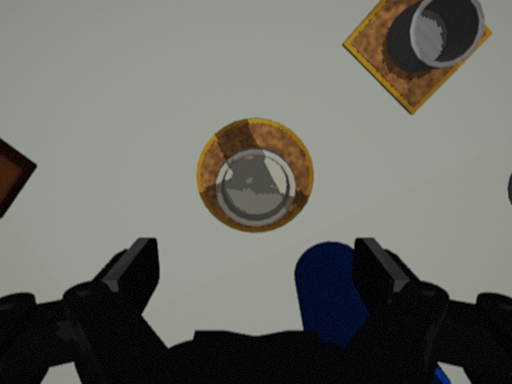

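Dish on the large mat: rim (255,188), mat centre (255,175). Highball and wide measure are untouched. Now the board.

move_arm --series "-1 0.05 -0.37 0 0 0 0; -1 0.11 -0.78 0 0 0 0; -1 0.11 -0.78 0 0 0 0; -1 0.11 -0.78 0 0 0 0; -1 0.11 -0.78 0 0 0 0; -1 0.11 -0.78 0 0 0 0; -1 0.11 -0.78 0 0 0 0; -1 0.11 -0.78 0 0 0 0; -1 0.05 -0.37 0 0 0 0; -1 0 0 0 0 0 0; -1 0 0 0 0 0 -9.9; -1 0 0 0 0 0 -9.9; -1 0 0 0 0 0 -9.9; -1 0 0 0 0 0 -9.9; -1 0 0 0 0 0 -9.9; -1 0 0 0 0 0 0; -1 0 0 0 0 0 0"

```text
clock: 35.67
eef_pos: [466.9, -297.3, 120.0]
tcp_rot: [3.131, -0.007, -2.729]
contact_force: [0.8, 0.8, 0.7]
opening: 1.0
```

Run:
```python
from h import *
im,p=grab("wrist","w14")
H=hsv(im); b=None
for c in blobs((H[...,0]<20)&(H[...,1]>110)&(H[...,2]>15),300): print(c.mean(0).round(),c.min(0),c.max(0),rect(cast(p,c,22)))
go(471,-305,40,112.2)
cv2.imwrite("pics/w14b.png",im[:,:,::-1])
```

```text
[243. 180.] [201  90] [286 274] [ 469.5 -306.   146.3   61.7   22.5]
tcp [ 466.9 -297.3  119.9] jaw 113.64 tilt [-0.63  0.4 ] shift units [-0.031 -0.238  1.996] turn az 1.44
full turn deg [ 0.62 -0.42  1.45]
```

View pics/w14b.png

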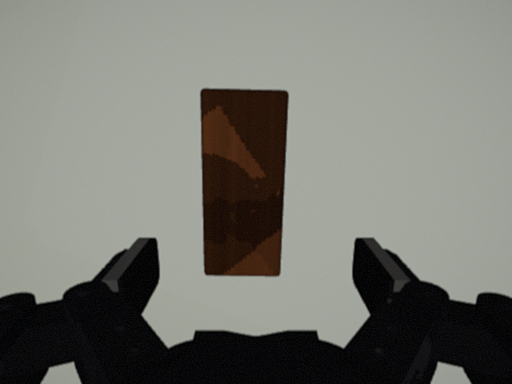

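The board spans (201–287, 90–275), left of the jaw midline (256), so I need to shift about 10 mm along the jaw as computed.

move_arm --series "-1 -0.015 -0.11 0.5 0.6 -0.4 1.4; -1 -0.01 -0.1 0.5 0 0 0; -1 0 0 0.5 0 0 0; -1 0 0 0.4 0 0 0; -1 0 0 0 0 0 0; -1 0 0 0 0 0 0"

```text
clock: 36.48
eef_pos: [472.5, -304.7, 42.6]
tcp_rot: [-3.14, 0.001, -2.765]
contact_force: [-0.6, -0.4, -0.3]
opening: 1.003
```

Run:
```python
from h import *
go(470.2,-305.4,3.5,112.3)
```

```text
tcp [ 472.5 -304.7   42.6] jaw 111.57 tilt [ 0.11 -0.06] shift units [0.06  0.007 0.978] turn az -0.73
full turn deg [-0.1   0.08 -0.73]
```

move_arm --series "-1 0.055 0.006 0.3 -0.1 0 -0.7; -1 0 0 0.3 0 0 0; -1 0 0 0.2 0 0 0; -1 0 0 0 0 0 0; -1 0 0 0 0 0 0"

```text
clock: 37.1
eef_pos: [470.8, -305.8, 9.3]
tcp_rot: [-3.141, 0.002, -2.753]
contact_force: [-0.1, -0.7, 0.3]
opening: 1.0
```

Run:
```python
from h import *
go(470.2,-305.4,3.5,112.3)
```

```text
tcp [ 470.8 -305.8    9.3] jaw 112.29 tilt [ 0.14 -0.01] shift units [0.01  0.014 0.145] turn az -0.01
full turn deg [-0.06  0.13 -0.01]
```

move_arm --series "-1 0.005 0.01 0.1 0 0 0; -1 0 0 0.03 0 0 0; -1 0 0 0 0 0 0; -0.6 0 0 0 0 0 0; -0.5 0 0 0 0 0 0; 0 0 0 0 0 0 0; 1 0 0 0 0 0 0; 1 0 0 0 0 0 0; 1 0 0 0 0 0 0; 1 0 0 0 0 0 0" --grip_force 40

```text
clock: 38.35
eef_pos: [470.8, -305.6, 4.8]
tcp_rot: [-3.14, 0.003, -2.753]
contact_force: [-0.4, 0.4, 1.6]
opening: 0.738
```

move_arm --series "1 0 0 -0.1 0 0 0; 1 0 0 -0.2 0 0 0; 1 0 0 -0.5 0 0 0; 1 0 0 -0.7 0 0 0; 1 0 0 -0.7 0 0 0; 1 0 0 -0.7 0 0 0; 1 0 0 -0.6 0 0 0; 1 0 0 0 0 0 0; 1 0 0 0 0 0 0"

```text
clock: 39.48
eef_pos: [469.5, -305.1, 150.6]
tcp_rot: [-3.14, 0.003, -2.753]
contact_force: [0.3, -0.4, -2.4]
opening: 0.736
```

Run:
```python
from h import *
go(514.4,333,160,112.3)
im,p=grab("wrist","w15"); im2,p2=grab("side","side15")
H=hsv(im); s=r.sense(); 
for c in blobs((H[...,0]<20)&(H[...,1]>110)&(H[...,2]>15),300): 
    P=cast(p,c,s["eef_pos"][2]+17.2); print(c.min(0),c.max(0),rect(P))
```

```text
tcp [ 469.5 -305.1  150.6] jaw 112.29 tilt [ 0.18 -0.04] shift units [-7.09  14.334 -0.243] turn az -0.01
full turn deg [-0.1   0.15 -0.01]
[389 343] [431 383] [ 489.8 -217.    30.4    9.7   67.2]
[172  78] [338 340] [ 453.7 -311.9  115.1   63.1   22.3]
```

move_arm --series "1 -0.21 0.42 -0.1 0 0 0; 1 -0.42 0.85 -0.03 0 0 0; 1 -0.42 0.85 -0.03 0 0 0; 1 -0.42 0.85 -0.03 0 0 0; 1 -0.42 0.85 -0.03 0 0 0; 1 -0.42 0.85 -0.03 0 0 0; 1 -0.42 0.85 -0.03 0 0 0; 1 -0.42 0.85 -0.03 0 0 0; 1 -0.42 0.85 -0.03 0 0 0; 1 -0.42 0.85 -0.03 0 0 0; 1 -0.42 0.85 -0.03 0 0 0; 1 -0.42 0.85 -0.03 0 0 0; 1 -0.42 0.85 -0.03 0 0 0; 1 -0.42 0.85 0 0 0 0; 1 -0.42 0.85 0 0 0 0; 1 -0.3 0.6 0 0 0 0; 1 -0.1 0.2 0 0 0 0; 1 0 0 0 0 0 0; 1 0 0 0 0 0 0"

```text
clock: 41.95
eef_pos: [496.0, 308.8, 160.4]
tcp_rot: [3.134, -0.017, -2.75]
contact_force: [0.7, -0.3, -2.2]
opening: 0.736
```

Run:
```python
from h import *
go(514.4,333,120,79.5)
```

```text
tcp [496.  308.8 160.4] jaw 112.43 tilt [-1.08  0.04] shift units [-0.674  0.376  1.001] turn az 32.93
full turn deg [ 0.15 -1.09 32.93]
```

move_arm --series "1 0 0 0 0 -1 0; 1 0 0 0 0 0 8.2; 1 0 0 0 0 0 8.2; 1 0 0 0 0 0 8.2; 1 0 0 0 0 0 8.2; 1 0 0 0 0 0 0; 1 0 0 0 0 0 0"

```text
clock: 42.82
eef_pos: [495.8, 303.1, 160.8]
tcp_rot: [3.134, -0.001, 2.941]
contact_force: [0.2, -0.1, -1.2]
opening: 0.735
```

Run:
```python
from h import *
go(515,334,80,79.55)
im,p=grab("wrist","w16"); H=hsv(im)
for c in blobs((H[...,0]<25)&(H[...,1]>90)&(H[...,2]>15),300): print(c.mean(0).round(),c.min(0),c.max(0),rect(cast(p,c,6)))
cv2.imwrite("pics/w16b.png",im[:,:,::-1])
```

```text
tcp [495.8 303.1 160.8] jaw 78.51 tilt [0.05 0.45] shift units [-0.319  0.837  2.027] turn az -1.04
full turn deg [ 0.45 -0.04 -1.04]
[ 48. 275.] [  0 246] [ 95 298] [570.   68.2  83.6  58.7 -69.1]
[  6. 173.] [  0 145] [ 18 200] [451.2  77.3  53.7  16.5 -23. ]
[259. 205.] [172  78] [346 340] [546.2 297.7 272.  156.4 -11.9]
```

View pics/w16b.png

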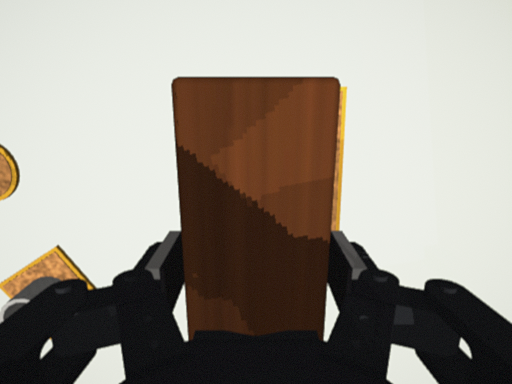

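The board is held square between the pads (172–340). The oblong mat's far edge runs (346,87) to (340,229), with its -x corner at about (346,87).

Run:
```python
from h import *
p=vision.camera_params("wrist"); P=cast(p,[[347,87],[340.5,228]],6); print(P)
a=np.radians(-10.45); u=np.array([np.cos(a),np.sin(a)]); v=np.array([-u[1],u[0]])
print("edge angle",np.degrees(np.arctan2(*(P[1]-P[0])[[1,0]])),"across offset should be 48:",(P[:,:2]-[515,334])@v,"along (corner should be -90)",(P[:,:2]-[515,334])@u)
im=cv2.cvtColor(cv2.imread("pics/w16.png"),cv2.COLOR_BGR2RGB); H=hsv(im); m=(H[...,0]>10)&(H[...,0]<30)&(H[...,1]>90)&(H[...,2]>130)
for y in range(84,230,16): x=np.where(m[y,330:360])[0]; print(y,x+330 if len(x) else None, end=' ')
```

```text
[[435.90249955 398.2091036    6.        ]
 [567.05673764 375.10307412   6.        ]]
edge angle -9.991525515935942 across offset should be 48: [48.79760406 49.86323655] along (corner should be -90) [-89.43163535  43.73813298]
84 None 100 [340 341 342 343 344 345] 116 [339 340 341 342 343 344] 132 [337 338 339 340 341 342 343 344] 148 [337 338 339 340 341 342 343] 164 [335 336 337 338 339 340 341 342] 180 [334 335 336 337 338 339 340 341] 196 [333 334 335 336 337 338 339 340] 212 [332 333 334 335 336 337 338 339] 228 [331 332 333 334 335 336 337 338]
```

The edge agrees with the mat at (515, 334), yaw -10.5°. Approaching.

move_arm --series "1 -0.15 0.4 0 0.4 0 -1; 1 -0.14 0.36 0.2 0 0 0; 1 0 0 0.5 0 0 0; 1 0 0 0.5 0 0 0; 1 0 0 0.6 0 0 0; 1 0 0 0.4 0 0 0; 1 0 0 0 0 0 0; 1 0 0 0 0 0 0"

```text
clock: 43.88
eef_pos: [517.4, 338.1, 68.2]
tcp_rot: [3.139, 0.001, 2.967]
contact_force: [-0.3, 0.9, -1.5]
opening: 0.736
```

Run:
```python
from h import *
go(515,334,10.8,79.55)
```

```text
tcp [517.4 338.1  68.2] jaw 79.97 tilt [0.11 0.14] shift units [ 0.042 -0.116  1.434] turn az 0.42
full turn deg [0.15 0.08 0.42]
```

move_arm --series "1 0.035 -0.1 0.3 0 0 0.4; 1 0 0 0.4 0 0 0; 1 0 0 0.3 0 0 0; 1 0 0 0.15 0 0 0; 1 0 0 0 0 0 0; 1 0 0 0 0 0 0"

```text
clock: 44.62
eef_pos: [516.1, 334.7, 20.2]
tcp_rot: [3.137, 0.003, 2.959]
contact_force: [-0.1, -0.6, -2.0]
opening: 0.737
```

Run:
```python
from h import *
go(515,334,10.8,79.55)
```

```text
tcp [516.1 334.7  20.2] jaw 79.53 tilt [0.2 0.2] shift units [ 0.024 -0.024  0.235] turn az -0.02
full turn deg [ 0.24  0.16 -0.02]
```

move_arm --series "1 0.02 -0.02 0.12 0.2 0.15 0; 1 0 0 0.06 0 0 0; 1 0 0 0.03 0 0 0; 1 0 0 0 0 0 0; 1 0 0 0 0 0 0"

```text
clock: 45.25
eef_pos: [515.7, 334.5, 12.1]
tcp_rot: [3.14, 0.001, 2.959]
contact_force: [-0.6, -0.6, -1.5]
opening: 0.734
```

Run:
```python
from h import *
go(515,334,10.8,79.55)
```

```text
tcp [515.7 334.5  12.1] jaw 79.53 tilt [0.08 0.07] shift units [ 0.015 -0.014  0.033] turn az -0.02
full turn deg [ 0.08  0.07 -0.02]
```

move_arm --series "1 0.01 -0.01 0.025 0 0 0; 1 0 0 0.02 0 0 0; 1 0 0 0.02 0 0 0; 1 0 0 0 0 0 0"

```text
clock: 45.75
eef_pos: [515.3, 334.2, 11.0]
tcp_rot: [3.14, 0.001, 2.959]
contact_force: [-1.1, -0.7, -1.6]
opening: 0.735
```

move_arm --series "1 0 0 0.02 0 0 0; 1 0 0 0 0 0 0; -0.5 0 0 0 0 0 0; -0.7 0 0 0 0 0 0; -0.85 0 0 0 0 0 0; -1 0 0 0 0 0 0; -1 0 0 0 0 0 0; -1 0 0 -0.3 0 0 0; -1 0 0 -0.6 0 0 0; -1 0 0 -0.8 0 0 0; -1 0 0 -0.8 0 0 0; -1 0 0 -0.8 0 0 0; -1 0 0 0 0 0 0; -1 0 0 0 0 0 0"

```text
clock: 47.5
eef_pos: [515.5, 334.3, 150.7]
tcp_rot: [3.138, 0.003, 2.959]
contact_force: [0.2, 0.1, -0.8]
opening: 0.997
```

Run:
```python
from h import *
im,p=grab("wrist","w17"); H=hsv(im)
for c in blobs((H[...,0]<30)&(H[...,1]>90)&(H[...,2]>15),300): print("mat",c.min(0),c.max(0),rect(cast(p,c,6)))
m=(H[...,0]<20)&(H[...,1]>110)&(H[...,2]<75)&(H[...,2]>15)
m=cv2.morphologyEx(m.astype(np.uint8),cv2.MORPH_OPEN,np.ones((5,5)))
for c in blobs(m,1500): print("board",c.min(0),c.max(0),rect(cast(p,c,28)))
print(r.sense()["eef_pos"],r.sense()["opening"])
# other pieces, from the pictures taken right after release: rim vs mat
im9=cv2.imread("pics/w17.png"); s,_=grab("scene","s17"); d,_=grab("side","d17")
cv2.imwrite("pics/fin.png",np.hstack([cv2.resize(s[80:280,80:400,::-1],(400,250)),cv2.resize(d[110:384,140:460,::-1],(400,250))]))
```

```text
mat [  0 233] [ 65 304] [571.9  95.2  81.   35.4  21.4]
mat [199  70] [312 262] [514.3 334.8 178.   95.5 -10.4]
board [215  88] [303 259] [515.  337.8 147.9  75.4 -10.4]
[515.66552835 334.39995588 150.69982549] 1.0026982319370334
```

Run:
```python
from h import *
p=dict(vision.camera_params("wrist")); s=r.sense(); R=rpy(s["tcp_rot"])
o=R.T@(p["position"]-s["eef_pos"]); C=R.T@rpy(p["rotation"])
for n,t,a,rim,z in [("w5",[443.2,53,151.7],[-3.139,-.003,1.953],[257,197],76),("w9",[581.4,70.1,143.3],[3.136,.002,1.944],[255,187],46),("w13",[623.3,-89.7,129.5],[3.14,.004,2.665],[255.5,187.5],26)]:
    Q=rpy(a); q=dict(p,position=t+Q@o,rotation=Ro.from_matrix(Q@C).as_euler("xyz"))
    H=hsv(cv2.cvtColor(cv2.imread(f"pics/{n}.png"),cv2.COLOR_BGR2RGB))
    for c in blobs((H[...,0]<30)&(H[...,1]>80),300):
        if abs(c[:,0].mean()-256)<30: print(n,"mat",rect(cast(q,c,6)))
    print(n,"rim",cast(q,[rim],z)[0])
```

```text
w5 mat [440.3  59.   60.5  50.   22. ]
w5 rim [443.25003922  53.75438101  76.        ]
w9 mat [613.6 -69.7  99.2  62.9  21.1]
w9 mat [580.4  70.7  79.7  79.2  21.4]
w9 rim [580.42472255  71.6011659   46.        ]
w13 mat [620.2 -89.5  98.3  98.2 -71.1]
w13 rim [623.62210488 -90.26086865  26.        ]
```

```bash
python3 -c "
from rig import r
print(r.sign_off())"
```

```text
the job is handed in; nothing more can be done
None
```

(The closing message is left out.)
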